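# Show the tripped breaker, then reset it

## Robot

A 6-joint arm with a two-finger parallel gripper is mounted at the origin on the work surface. World frame = base frame: x ahead of the robot, y to its left, z up, the work surface at z = 0. Lengths are in m, angles in rad, forces in N, time in s.
With the tool pointing down it reaches from about 0.35 to 0.975 m from the base axis. Payload 4.9 kg.
Tool frame: the origin (TCP) lies on the centre line of the jaws, within the pads' length; the fingertips stand 14 mm ahead of it and the grasp point (between the pads) lies 5 mm behind it (manip.nose_length is the distance from the TCP to the fingertips, in m); z points along the fingers, y is the line along which they close (so a half turn about z gives the same grasp; the last joint's range is limited). The gripper opens to 85 mm and grips with 20 to 120 N. Pads are 22 mm wide; open, the fingers measure 114 mm over their backs; the gripper's body (76 mm by 85 mm) begins 54 mm behind the grasp point. The pads swing forward as they close: fully open they stand 13 mm farther back than shut.
Start: joints at [-0.119, 0.053, 1.613, -0, 1.476, -0.119], TCP at [0.625, 0, 0.245] pointing down, gripper open.
Joint ranges: [-3.01, 3.01], [-1.01, 2.22], [0.06, 2.58], [-1.02, 4.17], [0.09, 2.62], [-3.14, 3.14]. Speed limits (rad/s): [2.57, 2.57, 3.14, 3.14, 3.14, 3.14].

## Interface

Orientations are given as a unit quaternion [w, x, y, z].
In Python, from plant import manip, imaging gives the robot as it stands.
- The arm moves only by the tool play_rows, never from a script. Its argument "commands" is a list of rows, each a list of 6 numbers: the shift along the tool's x, y, z in mm, then the turn, a rotation vector about the tool's x, y, z in degrees. A call has 1 to 5 rows; each row shifts and turns the commanded pose from where the row before left it, along the tool's axes as they then stand; what a row does not reach is not made up. A row lasts 1/12 s, in which the tool goes at most 41.7 mm and 7.16 degrees, less where a joint would pass 70% of its speed; a pose out of reach is approached as far as the arm can. A call is refused whole if a number of a shift passes 41.7 or a number of a turn 7.16, either way. A call with a gripper value outside its range is refused whole. "hand" is the finger opening in mm, from 0 to 85.4, set as the call begins (left out, the last holds). The fingers move at their own pace and stop on an object; the grip force is fixed at half the most. Time passes only in rows, so rows that do not move let the fingers close. It gives the time, the measured TCP pose, the force, the opening and the grip force at its end, in the units of the state.
- manip.state(): the state, without advancing time (a new reading comes with each control period).
- imaging.grab_frame(name): name is "scene" or "side" or "wrist"; returns a dict with "image" (384x512x3 uint8, red, green, blue), "fx", "fy", "cx", "cy" (pixels), "k1" (the pictures are not rectified: a ray, as slopes to the right and down, at radius r is drawn at 1 + k1 r^2 times it, then the intrinsics apply), "R" (3x3) and "t" (3): a world point X has camera coordinates R X + t; the wrist camera has in their place "mount" (4x4, takes a point from camera to tool coordinates, whose origin is the TCP and whose axes are the flange's). Camera axes: x right, y down, z forward; pixel columns grow to the right and rows downward; lengths in m; the calibration is good to about 2 mm. A picture is of the moment at which its call begins: read the wrist's pose just before it. There is no depth.
- manip.job_done(): hands the job in; it is judged then, once.
The state is a dict: "time": time; "joint_pos": joint angles; "joint_vel": joint speeds; "joint_efforts": joint torques, N m; "tool_pos": TCP position; "tool_rot": TCP orientation; "contact_force": force on the tool from outside, world axes, zero at the start; "ft_torque": the same for the moment, N m; "gripper_width": opening from 0.0 (shut) to 1.0 (fully open); "grasp_force": force on a finger pad.
Only numpy, scipy, OpenCV 4.12 (cv2) and the standard library are available. Lean on these libraries where they do the work, as an engineer would, in place of code of your own. Each camera call takes 0.05 s, during which the arm holds its last target. There are 200 camera calls.

## Task

One breaker on the power distributor has tripped: its lever stands halfway, neither on nor off. First show me which one: hold your fingertips just over that lever, without touching anything, for about two seconds; then reset it as one should, pushing its lever all the way to off (towards you) and after that all the way to on (away from you). It only takes a push of the fingertips, nothing needs gripping; leave the other breakers, one of which is off on purpose, and the things on the bench as they are.

Things in the scene. Friction and masses are not known exactly. Their poses are not given: they have to be found in the camera images.
- distributor: Portable power distributor, fixed: black case 260 mm (x) by 360 mm (y), yellow corner bumpers. Origin: centre of its underside; x level, from the worker's low edge to the high rear edge, y left, z up. Its top face slopes 0.20 rad, rising along +x, 145 mm above the bench at the middle. The breaker row runs along y, 20 mm down the slope from the middle. Nothing stands over 30 mm above the face.
- frame (a point): Middle of the black frame round the breaker row, on the face. Its two long bars lie 42 mm up and down the slope from here (inner edges) and stand 6 mm above the face.
- flap (a point): Middle of the clear window flap, 84 by 270 mm, folded back on the face behind the row; its top is 11 mm above the face. Not part of the job.
- main_switch (a point): Middle of the wide white main switch at the left end of the row (72 mm in y) with a narrow blue lever leaning to the rear (on), fixed. Not part of the job.
- breaker_a: One of five identical white two-pole breakers side by side, 36 mm apart in y; which stands where changes. Origin: on the sloped face, 141 mm above the bench, on the lever's pivot axis at the breaker's middle; axes parallel to the distributor's (x level, to the rear; z up; not tilted with the face). 34.5 mm wide; its nose stands 6 mm above the face over 45 mm along the slope.
- breaker_b: Another of the five identical breakers; frame as breaker_a.
- breaker_c: Another of the five identical breakers; frame as breaker_a.
- breaker_d: Another of the five identical breakers; frame as breaker_a.
- breaker_e: Another of the five identical breakers; frame as breaker_a.
- lever_a (a joint): Lever of breaker_a, rad. 0 = fully off, leaning 0.45 rad from the face's normal towards the worker (-x of the breaker); 0.45 = square to the face; 0.90 = fully on, leaning 0.45 rad the other way, to the rear (+x). Friction-held: it stays where it is left; about 2 to 4 N at the lever moves it. Starts about halfway, 0.37 to 0.53: this one has tripped.
- lever_b (a joint): Lever of breaker_b, rad. 0 = fully off, leaning 0.45 rad from the face's normal towards the worker (-x of the breaker); 0.45 = square to the face; 0.90 = fully on, leaning 0.45 rad the other way, to the rear (+x). Friction-held: it stays where it is left; about 2 to 4 N at the lever moves it. Starts at off, below 0.04: switched off on purpose.
- lever_c (a joint): Lever of breaker_c, rad. 0 = fully off, leaning 0.45 rad from the face's normal towards the worker (-x of the breaker); 0.45 = square to the face; 0.90 = fully on, leaning 0.45 rad the other way, to the rear (+x). Friction-held: it stays where it is left; about 2 to 4 N at the lever moves it. Starts at on, above 0.86.
- lever_d (a joint): Lever of breaker_d, rad. 0 = fully off, leaning 0.45 rad from the face's normal towards the worker (-x of the breaker); 0.45 = square to the face; 0.90 = fully on, leaning 0.45 rad the other way, to the rear (+x). Friction-held: it stays where it is left; about 2 to 4 N at the lever moves it. Starts at on, above 0.86.
- lever_e (a joint): Lever of breaker_e, rad. 0 = fully off, leaning 0.45 rad from the face's normal towards the worker (-x of the breaker); 0.45 = square to the face; 0.90 = fully on, leaning 0.45 rad the other way, to the rear (+x). Friction-held: it stays where it is left; about 2 to 4 N at the lever moves it. Starts at on, above 0.86.
- tip_a (a point): Middle of the outer end of lever_a, 24 mm from its pivot. All five levers are alike: smooth black plastic, 28 mm wide (y), 7 mm thick, standing 18 mm out of the nose when square to the face, with a red band on the worker's side and a green band on the rear side.
- toy_car: Blue toy car 116 x 52 x 48 mm, origin under its centre; bystander.
- screwdriver: Screwdriver 200 mm long lying along its x axis; bystander.
- tape: Roll of red tape, 68 mm across, 19 mm high, origin under its centre; bystander.
- plug: Blue and white plug standing upright, 56 mm across, 118 mm high, origin under its centre; bystander.
- spare_breaker: Spare breaker like those in the row, standing loose on the bench, 35 x 84 mm, 85 mm high, origin under its centre; not part of the job.
- mug: White mug 80 mm across, 95 mm high, handle to its +y, origin under its centre; bystander.
- torch: Pocket torch 145 mm long lying along its x axis, 38 mm across the head; bystander.

How it is judged:
On the way, in this order (a step that is already met when the one before it is completed fails the run):
1. the fingertips dwell just over the tripped breaker's lever, which is still halfway, and nothing on the distributor is touched (distance between the grasp point and tip_a below 0.07 m and horizontal distance between the grasp point and tip_a below 0.035 m and y of the grasp point in the frame of breaker_a between -0.014 and 0.014 m and z of the grasp point in the frame of breaker_a above 0.035 m and value of joint lever_a between 0.32 and 0.58 rad and contact force between each of the arm, the fingers and breaker_a below 0.2 N and contact force between each of the arm, the fingers and breaker_b below 0.2 N and contact force between each of the arm, the fingers and breaker_c below 0.2 N and contact force between each of the arm, the fingers and breaker_d below 0.2 N and contact force between each of the arm, the fingers and breaker_e below 0.2 N and contact force between each of the arm, the fingers and distributor below 0.2 N), for 1.5 s.
2. its lever is pushed all the way to off (value of joint lever_a below 0.12 rad), for 0.1 s.
3. its lever is pushed all the way to on (value of joint lever_a above 0.78 rad), for 0.1 s.
At the end, for the whole second after the job is handed in: The tripped breaker's lever is fully on (above 0.78 of 0.90 rad), the breaker that was off is still off (below 0.12), the other three are still on (above 0.78), and every loose thing is within 20 mm of where it began (value of joint each of lever_a, lever_c, lever_d, lever_e above 0.78 rad and value of joint lever_b below 0.12 rad and distance of each of toy_car, screwdriver, tape, plug, spare_breaker, mug, torch from where it was at the start of the episode below 0.02 m); the robot touches nothing.
It fails at once if another breaker is switched (value of joint lever_b above 0.25 rad or value of joint any of lever_c, lever_d, lever_e below 0.65 rad).
It fails at once if a loose thing on the bench is lifted, carried or knocked away (moved more than 20 mm) (distance of any of toy_car, screwdriver, tape, plug, spare_breaker, mug, torch from where it was at the start of the episode above 0.02 m).
It also fails if it takes over 48 s, if anything falls off the work surface, if the arm or the gripper's body presses on something with over 40 N, if the wrist force passes 120 N, or if a joint passes its speed limit or range.

## Working session

There is one attempt and no reset: what is moved stays moved. The work goes in short steps, Python scripts to look and compute and a tool call to move; the robot and the scene stay as the last step left them, time stands still between calls to the robot, and variables do not carry over. Pictures are saved under pics/ and viewed, at most 10 in all, crops included, and the job is handed in when it is done.

Besides the shell and the picture viewer there is one more tool, called after "Request:" as a command line: name --pt "numbers of a row" for each row, then --argument value for the rest. play_rows: Moves the arm, as the interface text tells. Its arguments: {"type":"object","properties":{"commands":{"type":"array","items":{"type":"array","items":{"type":"number"}}},"hand":{"type":"number"}},"required":["commands"]}

```bash
mkdir -p pics
cat > h.py <<'E'
import numpy as np, cv2
from plant import manip, imaging
from scipy.spatial.transform import Rotation as Ro
def grab(n):
    s=manip.state(); f=imaging.grab_frame(n)
    if n=="wrist":
        q=s["tool_rot"]; T=np.eye(4); T[:3,:3]=Ro.from_quat([q[1],q[2],q[3],q[0]]).as_matrix(); T[:3,3]=s["tool_pos"]
        C=T@np.array(f["mount"]); f["R"]=C[:3,:3].T; f["t"]=-C[:3,:3].T@C[:3,3]
    f["R"]=np.array(f["R"]);f["t"]=np.array(f["t"])
    return f
def ray(f,u,v):
    K=np.array([[f["fx"],0,f["cx"]],[0,f["fy"],f["cy"]],[0,0,1.]])
    p=cv2.undistortPoints(np.array([[[u,v]]],float),K,np.array([f["k1"],0,0,0.]))[0,0]
    return -f["R"].T@f["t"], f["R"].T@np.array([p[0],p[1],1])
def onplane(f,u,v,p0,n):
    c,d=ray(f,u,v); n=np.array(n); return c+d*(n@(np.array(p0)-c))/(n@d)
def proj(f,X):
    K=np.array([[f["fx"],0,f["cx"]],[0,f["fy"],f["cy"]],[0,0,1.]])
    return cv2.projectPoints(np.array(X,float).reshape(-1,1,3),cv2.Rodrigues(f["R"])[0],f["t"],K,np.array([f["k1"],0,0,0.]))[0][:,0]
def save(f,name,crop=None,s=1):
    im=f["image"][...,::-1]
    if crop: im=im[crop[1]:crop[3],crop[0]:crop[2]]
    cv2.imwrite("pics/"+name,cv2.resize(im,None,fx=s,fy=s,interpolation=cv2.INTER_CUBIC))
E
python3 - <<'E'
from h import *
s=manip.state();print(s["tool_pos"],s["tool_rot"],s["gripper_width"],s["time"])
fs=[grab(n) for n in("scene","side","wrist")]
import pickle; pickle.dump(fs,open("f0.pkl","wb"))
for f in fs: print((-f["R"].T@f["t"]).round(3),f["R"][2].round(2),f["fx"])
im=np.hstack([fs[0]["image"],fs[1]["image"]])
save(fs[0],"s.png",s=1.55);save(fs[2],"w.png",s=1.55)
E
```

```text
[6.24412531e-01 6.73022598e-05 2.44052587e-01] [-8.16903583e-04  7.07119152e-01  7.07093661e-01 -6.26800309e-04] 1.0014783205116429 0.0
[1.657 0.075 1.215] [-0.72 -0.05 -0.69] 444.6191314130395
[0.329 1.015 0.758] [ 0.15 -0.84 -0.51] 425.0061005261573
[0.625 0.077 0.373] [-0.   -0.3  -0.95] 283.17630447107797
```

View pics/s.png

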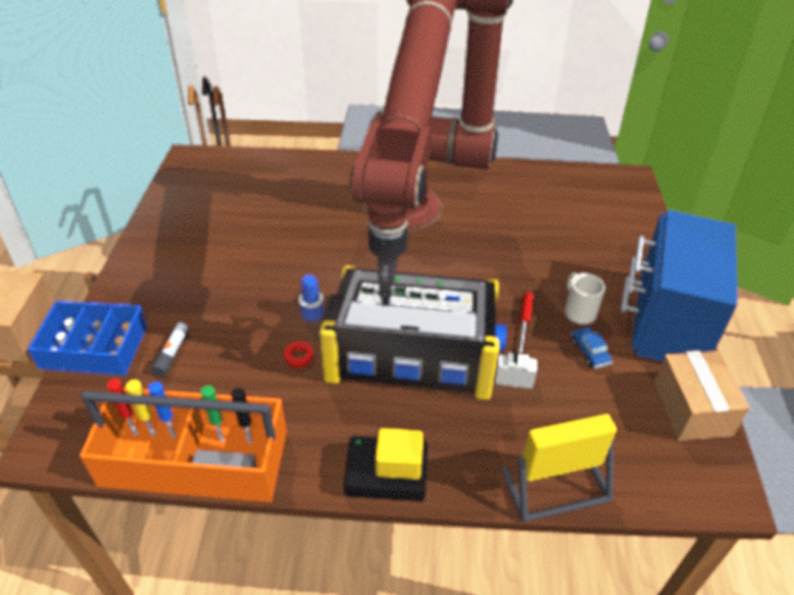

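View pics/w.png

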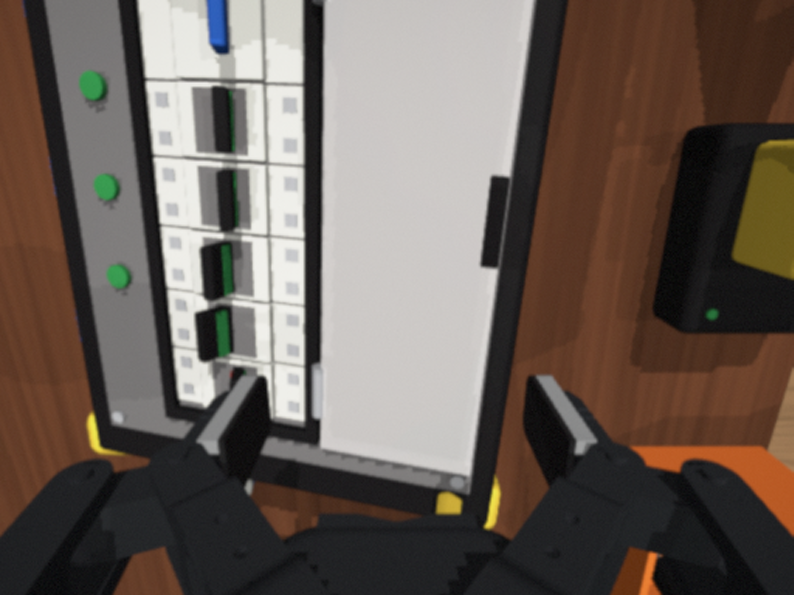

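The wrist picture shows the row running vertically. The blue main lever is at the top (220,25). The breaker levers are at about (222,118), (226,200), (215,270) and (212,333), and a fifth near (237,375) is hidden by a finger. I'll shut the fingers and look from over the row.

Request:
play_rows --pt "0 -25 -15 0 0 0" --pt "0 -25 -15 0 0 0" --pt "0 -25 -15 0 0 0" --pt "0 0 0 0 0 0" --pt "0 0 0 0 0 0" --hand 0

```text
time: 0.57
tool_pos: [0.5499, -0.0, 0.2916]
tool_rot: [0.001, 0.707, 0.707, 0.001]
contact_force: [0.6, 0.9, -0.3]
gripper_width: 0.301
grasp_force: 0.0
```

Run:
```python
from h import *
import pickle
s=manip.state();print(s["tool_pos"],s["tool_rot"],s["gripper_width"],s["time"])
f=grab("wrist");pickle.dump(f,open("f1.pkl","wb"));save(f,"w1.png",s=1.55)
```

```text
[ 5.49919598e-01 -4.34846979e-06  2.91554932e-01] [0.00118711 0.70714077 0.7070712  0.00091487] 0.3005473885125411 0.5667
```

View pics/w1.png

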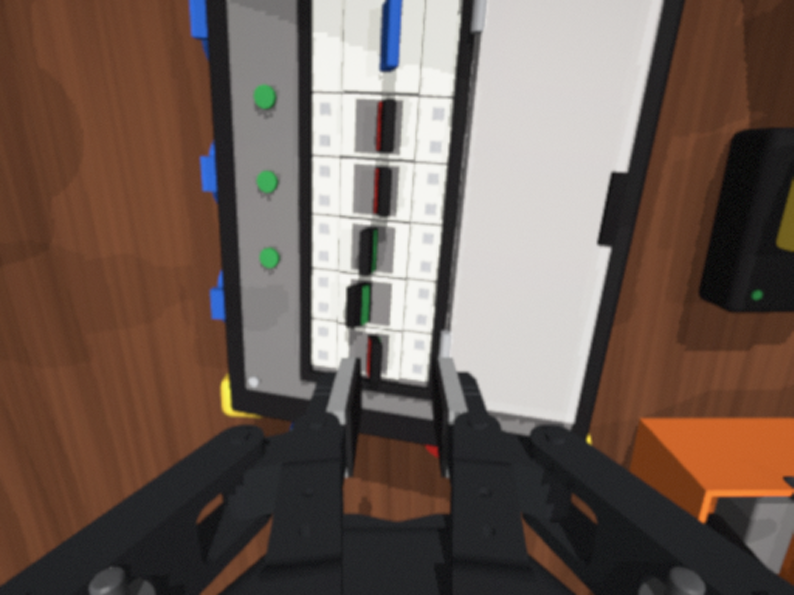

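Now all five levers show. Nos. 1, 2 and 5 (at (387,125), (384,190), (374,358)) show red, so they lean to the rear (on). No. 4 (357,304) leans far towards the worker (off), and no. 3 (368,250) stands between: it has tripped.

```bash
cat > loc.py <<'E'
from h import *
def locate(f,L,Rr,h,yaw=0.0,it=8):
    # L,Rr: seam ends at worker/rear side (full-res px); plane face+h
    for _ in range(it):
        ex=np.array([np.cos(yaw),np.sin(yaw),0]); ey=np.array([-np.sin(yaw),np.cos(yaw),0])
        n=np.array([0,0,np.cos(.2)])-np.sin(.2)*ex
        p0=np.array([0.53,0,.141]) if _==0 else c
        P=np.array([onplane(f,u,v,p0+h*n,n) for u,v in L]); Q=np.array([onplane(f,u,v,p0+h*n,n) for u,v in Rr])
        M=(P+Q)/2-h*n; c=M.mean(0); c[2]=.141
        d=np.polyfit(M[:,1],M[:,0],1)[0]; yaw=-np.arctan(d)
    return P,Q,M,yaw,ex,ey,n
E
python3 - <<'E'
from loc import *
import pickle
f=pickle.load(open("f1.pkl","rb"))
L=np.array([(311,155),(311,213),(311,268),(312,319)])/1.55
R=np.array([(447,162),(443,222),(438,281),(433,332)])/1.55
for h in(0,.004):
    P,Q,M,yaw,ex,ey,n=locate(f,L,R,h)
    print(h,"yaw",yaw.round(3),"len",np.linalg.norm(Q-P,axis=1).round(4),"pitch",np.linalg.norm(np.diff(M,axis=0),axis=1).round(4),"M\n",M.round(4))
c=(M[1]+M[2])/2;print("c3",c)
for k in range(-2,3):
  for a in(0,.45,.9):
    th=a-.45; es=ex*np.cos(.2)+np.array([0,0,np.sin(.2)])
    t=c+ey*.036*k+.024*(np.cos(th)*n+np.sin(th)*es)
    print(k,a,t.round(4),(proj(f,t)[0]*1.55).round(0))
E
```

```text
0 yaw -0.052 len [0.085  0.0859 0.0861 0.0852] pitch [0.0357 0.0373 0.0361] M
 [[ 0.539   0.0755  0.141 ]
 [ 0.5373  0.0398  0.141 ]
 [ 0.5353  0.0026  0.141 ]
 [ 0.5334 -0.0334  0.141 ]]
0.004 yaw -0.052 len [0.0838 0.0847 0.0849 0.084 ] pitch [0.0352 0.0368 0.0356] M
 [[ 0.54    0.0755  0.141 ]
 [ 0.5383  0.0403  0.141 ]
 [ 0.5363  0.0036  0.141 ]
 [ 0.5344 -0.0319  0.141 ]]
c3 [0.53729004 0.02196261 0.1410089 ]
-2 0 [ 0.5191 -0.0492  0.1601] [348. 359.]
-2 0.45 [ 0.5288 -0.0497  0.1645] [362. 362.]
-2 0.9 [ 0.5395 -0.0502  0.1643] [379. 363.]
-1 0 [ 0.5209 -0.0132  0.1601] [349. 307.]
-1 0.45 [ 0.5307 -0.0137  0.1645] [364. 310.]
-1 0.9 [ 0.5414 -0.0143  0.1643] [381. 310.]
0 0 [0.5228 0.0227 0.1601] [350. 250.]
0 0.45 [0.5325 0.0222 0.1645] [366. 253.]
0 0.9 [0.5432 0.0217 0.1643] [384. 253.]
1 0 [0.5246 0.0587 0.1601] [351. 189.]
1 0.45 [0.5344 0.0582 0.1645] [368. 191.]
1 0.9 [0.5451 0.0576 0.1643] [387. 192.]
2 0 [0.5265 0.0946 0.1601] [353. 122.]
2 0.45 [0.5363 0.0941 0.1645] [370. 123.]
2 0.9 [0.5469 0.0936 0.1643] [390. 124.]
```

The seams give the right lengths (84 mm bar gap, 36 mm pitch). The predicted tip pixels put no. 3 halfway, no. 4 off and the rest on. Next I'll go above no. 3.

Request:
play_rows --pt "7 -6 20 0 0 0" --pt "7 -6 25 0 0 0" --pt "8 -5 25 0 0 0" --pt "0 0 25 0 0 3" --pt "0 0 0 0 0 0" --hand 0

```text
time: 1.03
tool_pos: [0.5293, 0.0227, 0.1875]
tool_rot: [-0.005, 0.725, 0.688, -0.004]
contact_force: [-0.1, 0.1, -1.6]
gripper_width: 0.002
grasp_force: 0.0
```

Request:
play_rows --pt "0 0 6 0 0 0" --pt "0 0 0 0 0 0" --pt "0 0 0 0 0 0" --pt "0 0 0 0 0 0" --pt "0 0 0 0 0 0"

```text
time: 1.45
tool_pos: [0.534, 0.0218, 0.191]
tool_rot: [0.001, 0.725, 0.688, 0.001]
contact_force: [-0.2, 0.2, -0.0]
gripper_width: -0.004
grasp_force: 0.0
```

Run:
```python
from h import *
import pickle
s=manip.state();print(s["tool_pos"],s["tool_rot"],s["gripper_width"],s["time"],s["contact_force"])
f=grab("wrist");save(f,"w2.png",s=1)
g=grab("side");pickle.dump((f,g),open("f2.pkl","wb"))
u=proj(g,[.5325,.022,.1645])[0];print(u);x,y=map(int,u)
a=cv2.resize(g["image"][y-50:y+50,x-65:x+65,::-1],(494,384),interpolation=cv2.INTER_CUBIC)
cv2.imwrite("pics/c2.png",cv2.resize(np.hstack([f["image"][...,::-1],a]),None,fx=.79,fy=.79))
```

```text
[0.53400634 0.02176529 0.19097857] [0.00103787 0.72537433 0.68835326 0.00089311] -0.00434044880135317 1.45 [-0.19600802  0.15097548 -0.04335941]
[256.83980287 192.34693957]
```

View pics/c2.png

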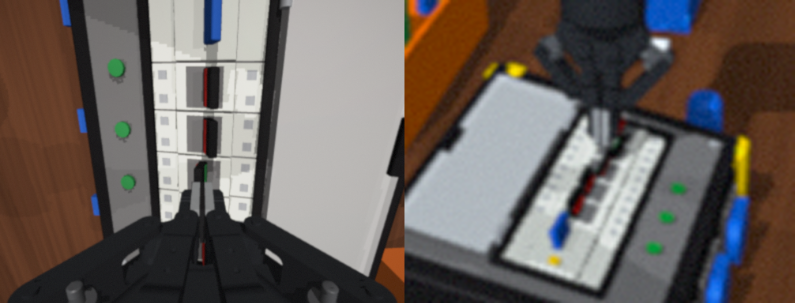

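The fingers are thin when shut and sit over the third lever, whose green side is visible at (205,172). They touch nothing. I'll hold here for two seconds.

Request:
play_rows --pt "0 0 0 0 0 0" --pt "0 0 0 0 0 0" --pt "0 0 0 0 0 0" --pt "0 0 0 0 0 0" --pt "0 0 0 0 0 0"

```text
time: 1.97
tool_pos: [0.5329, 0.022, 0.1893]
tool_rot: [-0.0, 0.725, 0.688, -0.0]
contact_force: [-0.5, -0.6, -0.5]
gripper_width: -0.0
grasp_force: 0.0
```

Request:
play_rows --pt "0 0 0 0 0 0" --pt "0 0 0 0 0 0" --pt "0 0 0 0 0 0" --pt "0 0 0 0 0 0" --pt "0 0 0 0 0 0"

```text
time: 2.38
tool_pos: [0.533, 0.022, 0.1893]
tool_rot: [-0.0, 0.725, 0.688, -0.0]
contact_force: [0.4, -0.5, 0.1]
gripper_width: 0.002
grasp_force: 0.0
```

Request:
play_rows --pt "0 0 0 0 0 0" --pt "0 0 0 0 0 0" --pt "0 0 0 0 0 0" --pt "0 0 0 0 0 0" --pt "0 0 0 0 0 0"

```text
time: 2.8
tool_pos: [0.533, 0.022, 0.1893]
tool_rot: [0.0, 0.725, 0.688, -0.0]
contact_force: [0.1, 0.4, -0.2]
gripper_width: 0.001
grasp_force: 0.0
```

Request:
play_rows --pt "0 0 0 0 0 0" --pt "0 0 0 0 0 0" --pt "0 0 0 0 0 0" --pt "0 0 0 0 0 0" --pt "0 0 0 0 0 0"

```text
time: 3.22
tool_pos: [0.533, 0.022, 0.1893]
tool_rot: [-0.0, 0.725, 0.688, -0.0]
contact_force: [0.3, 0.1, 0.2]
gripper_width: 0.002
grasp_force: 0.0
```

Request:
play_rows --pt "0 0 0 0 0 0" --pt "0 0 0 0 0 0" --pt "0 0 0 0 0 0" --pt "0 0 0 0 0 0" --pt "0 0 0 0 0 0"

```text
time: 3.63
tool_pos: [0.533, 0.022, 0.1893]
tool_rot: [-0.0, 0.725, 0.688, -0.0]
contact_force: [-0.1, -0.4, 0.6]
gripper_width: 0.003
grasp_force: 0.0
```

Request:
play_rows --pt "0 13 0 0 0 0" --pt "0 12 0 0 0 0" --pt "0 0 10 0 0 0" --pt "0 0 10 0 0 0" --pt "0 0 0 0 0 0"

```text
time: 4.05
tool_pos: [0.5557, 0.0209, 0.1656]
tool_rot: [-0.002, 0.725, 0.688, -0.002]
contact_force: [-1.1, -0.2, -1.4]
gripper_width: -0.004
grasp_force: 0.0
```

Request:
play_rows --pt "0 0 0 0 0 0" --pt "0 0 0 0 0 0"

```text
time: 4.22
tool_pos: [0.5572, 0.0208, 0.1687]
tool_rot: [-0.0, 0.725, 0.688, -0.0]
contact_force: [-0.0, 0.1, -0.5]
gripper_width: 0.002
grasp_force: 0.0
```

Run:
```python
from h import *
f=grab("wrist");save(f,"w3.png",(150,190,370,370),3.6)
```

```text
(no output)
```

View pics/w3.png

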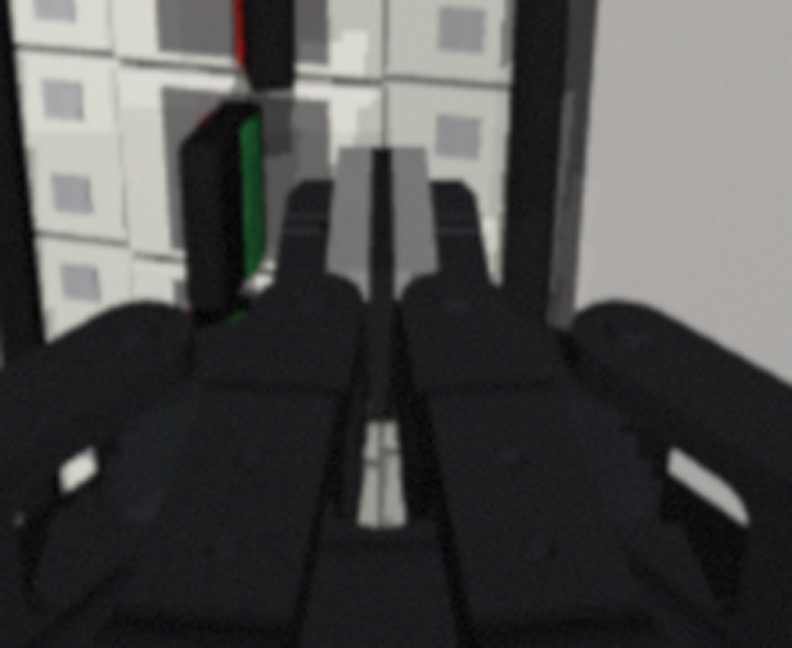

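The fingertips at (385,215) are behind the tripped lever at (225,200), with clearance to it and to the bars. Now I'll push towards the worker.

Request:
play_rows --pt "0 -4 0 0 0 0" --pt "0 -4 0 0 0 0" --pt "0 0 0 0 0 0"

```text
time: 4.52
tool_pos: [0.5493, 0.0212, 0.1696]
tool_rot: [0.0, 0.725, 0.688, 0.0]
contact_force: [0.7, 0.7, 0.3]
gripper_width: 0.001
grasp_force: 0.0
```

Request:
play_rows --pt "0 -3 0 0 0 0" --pt "0 -3 0 0 0 0" --pt "0 0 0 0 0 0"

```text
time: 4.77
tool_pos: [0.5438, 0.0214, 0.1696]
tool_rot: [0.0, 0.725, 0.688, 0.0]
contact_force: [0.8, -0.3, 0.1]
gripper_width: 0.0
grasp_force: 0.2
```

Request:
play_rows --pt "0 -2 0 0 0 0" --pt "0 0 0 0 0 0" --pt "0 0 0 0 0 0"

```text
time: 5.02
tool_pos: [0.5421, 0.0215, 0.1696]
tool_rot: [0.0, 0.725, 0.688, 0.0]
contact_force: [0.2, 0.1, 0.6]
gripper_width: -0.001
grasp_force: 0.6
```

Request:
play_rows --pt "0 -2 0 0 0 0" --pt "0 -2 0 0 0 0" --pt "0 0 0 0 0 0"

```text
time: 5.27
tool_pos: [0.5377, 0.0218, 0.1692]
tool_rot: [-0.0, 0.725, 0.688, -0.0]
contact_force: [1.5, -0.4, 0.4]
gripper_width: 0.004
grasp_force: 0.7
```

Request:
play_rows --pt "0 -2 0 0 0 0" --pt "0 0 0 0 0 0" --pt "0 0 0 0 0 0"

```text
time: 5.52
tool_pos: [0.5361, 0.0218, 0.1695]
tool_rot: [0.0, 0.725, 0.688, 0.0]
contact_force: [2.2, -1.4, 0.7]
gripper_width: 0.0
grasp_force: 1.1
```

Run:
```python
from h import *
f=grab("wrist");save(f,"w4.png",(150,190,370,370),3)
```

```text
(no output)
```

View pics/w4.png

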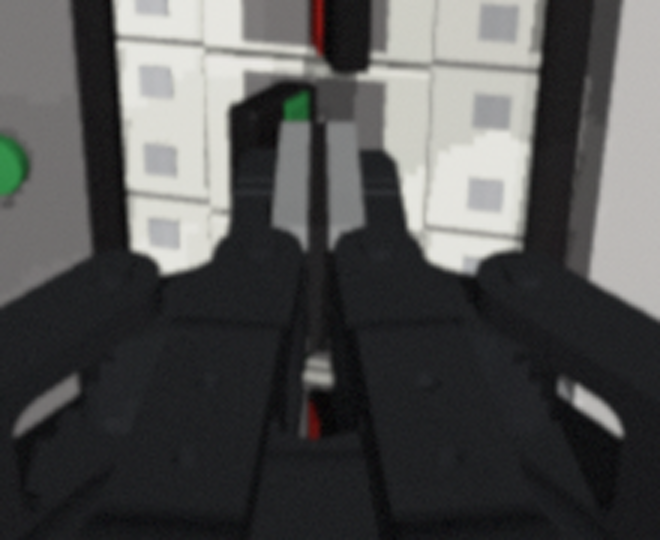

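The lever at (265,115) is leaning to the worker with the fingertips against its green side. I'll keep going to the stop.

Request:
play_rows --pt "0 -2 0 0 0 0" --pt "0 0 0 0 0 0" --pt "0 0 0 0 0 0"

```text
time: 5.82
tool_pos: [0.5352, 0.0218, 0.1702]
tool_rot: [0.001, 0.725, 0.688, 0.001]
contact_force: [5.3, -0.0, 0.7]
gripper_width: -0.003
grasp_force: 2.3
```

Request:
play_rows --pt "0 -2 0 0 0 0" --pt "0 0 0 0 0 0" --pt "0 0 0 0 0 0"

```text
time: 6.07
tool_pos: [0.5343, 0.0218, 0.171]
tool_rot: [0.003, 0.725, 0.688, 0.002]
contact_force: [8.5, 0.8, 1.3]
gripper_width: 0.004
grasp_force: 3.5
```

Request:
play_rows --pt "0 -1 0 0 0 0" --pt "0 0 0 0 0 0" --pt "0 0 0 0 0 0"

```text
time: 6.32
tool_pos: [0.5339, 0.0218, 0.1714]
tool_rot: [0.003, 0.725, 0.688, 0.003]
contact_force: [7.4, -0.2, 1.0]
gripper_width: 0.002
grasp_force: 4.1
```

The force rises at the stop, so I'll back off, go up and check.

Request:
play_rows --pt "0 10 0 0 0 0" --pt "0 0 -15 0 0 0" --pt "0 0 -20 0 0 0" --pt "0 0 0 0 0 0" --pt "0 0 0 0 0 0"

```text
time: 6.73
tool_pos: [0.5412, 0.0216, 0.2047]
tool_rot: [0.0, 0.725, 0.688, 0.0]
contact_force: [0.1, 0.5, -1.1]
gripper_width: 0.002
grasp_force: 0.0
```

Run:
```python
from h import *
f=grab("wrist");g=grab("side")
print(manip.state()["tool_pos"])
a=f["image"][160:340,150:370,::-1];b=g["image"][150:240,200:310,::-1]
cv2.imwrite("pics/w5.png",np.hstack([cv2.resize(x,(398,330),interpolation=cv2.INTER_CUBIC) for x in(a,b)]))
```

```text
[0.54014609 0.02168187 0.20276863]
```

View pics/w5.png

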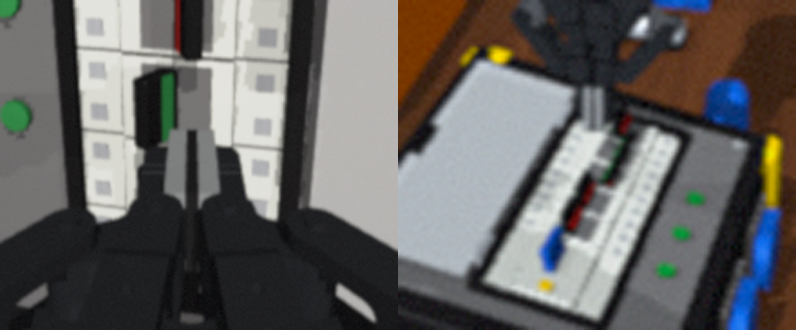

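No. 3 now lies at off (green face up at (167,105), level with no. 4 in the side view), and the others are unchanged. Next I'll go to the worker's side and push to on.

Request:
play_rows --pt "0 -15 0 0 0 0" --pt "0 -15 0 0 0 0" --pt "0 -13 0 0 0 0" --pt "0 0 0 0 0 0" --pt "0 0 0 0 0 0"

```text
time: 7.25
tool_pos: [0.4972, 0.024, 0.203]
tool_rot: [-0.001, 0.725, 0.688, -0.001]
contact_force: [0.7, -0.2, 0.6]
gripper_width: -0.006
grasp_force: 0.0
```

Request:
play_rows --pt "0 0 12 0 0 0" --pt "0 0 12 0 0 0" --pt "0 0 8 0 0 0" --pt "0 0 4 0 0 0" --pt "0 0 0 0 0 0"

```text
time: 7.67
tool_pos: [0.497, 0.0239, 0.1658]
tool_rot: [-0.002, 0.725, 0.688, -0.001]
contact_force: [0.2, 0.7, -0.1]
gripper_width: 0.002
grasp_force: 0.0
```

Request:
play_rows --pt "0 4 0 0 0 0" --pt "0 4 0 0 0 0" --pt "0 0 0 0 0 0"

```text
time: 7.92
tool_pos: [0.5073, 0.0233, 0.1692]
tool_rot: [0.001, 0.725, 0.688, 0.001]
contact_force: [0.4, -0.4, 0.7]
gripper_width: 0.003
grasp_force: 0.0
```

Request:
play_rows --pt "0 4 0 0 0 0" --pt "0 4 0 0 0 0" --pt "0 0 0 0 0 0"

```text
time: 8.17
tool_pos: [0.5145, 0.0229, 0.1699]
tool_rot: [-0.0, 0.725, 0.688, -0.0]
contact_force: [-3.9, -0.3, 5.3]
gripper_width: -0.003
grasp_force: 3.9
```

Request:
play_rows --pt "0 3 0 0 0 0" --pt "0 3 0 0 0 0" --pt "0 0 0 0 0 0"

```text
time: 8.42
tool_pos: [0.5219, 0.0225, 0.172]
tool_rot: [0.001, 0.725, 0.688, 0.001]
contact_force: [-4.5, 0.1, 11.4]
gripper_width: 0.006
grasp_force: 7.0
```

The upward force shows the tip is riding on the lever's end, so I'll back off, go lower and try again.

Request:
play_rows --pt "0 -10 0 0 0 0" --pt "0 -12 0 0 0 0" --pt "0 0 4 0 0 0" --pt "0 0 3 0 0 0" --pt "0 0 0 0 0 0"

```text
time: 8.83
tool_pos: [0.498, 0.0238, 0.1604]
tool_rot: [-0.0, 0.725, 0.688, -0.0]
contact_force: [0.2, -0.6, -0.3]
gripper_width: 0.001
grasp_force: 0.0
```

Request:
play_rows --pt "0 0 0 0 0 0" --pt "0 0 0 0 0 0" --pt "0 0 0 0 0 0"

```text
time: 9.08
tool_pos: [0.4984, 0.0238, 0.1613]
tool_rot: [0.0, 0.725, 0.688, 0.0]
contact_force: [-1.2, 0.2, -0.3]
gripper_width: -0.0
grasp_force: 0.0
```

Run:
```python
from h import *
print(manip.state()["tool_pos"])
f=grab("wrist");save(f,"w6.png",(150,160,370,340),2.5)
```

```text
[0.49836631 0.02379826 0.16133757]
```

View pics/w6.png

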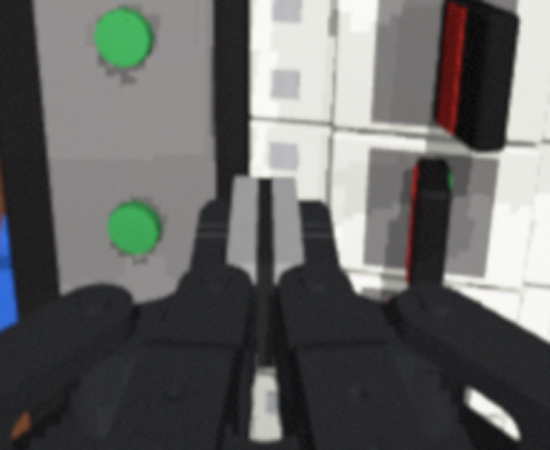

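The lever is now about halfway, at (432,215), and upright enough for a clean push. I'll push on while rising slightly with the slope.

Request:
play_rows --pt "0 5 -3 0 0 0" --pt "0 5 -2 0 0 0" --pt "0 4 0 0 0 0" --pt "0 4 0 0 0 0" --pt "0 0 0 0 0 0"

```text
time: 9.55
tool_pos: [0.5168, 0.0228, 0.1666]
tool_rot: [0.0, 0.725, 0.688, 0.0]
contact_force: [0.2, 0.7, 0.2]
gripper_width: 0.001
grasp_force: 0.0
```

Request:
play_rows --pt "0 3 -1 0 0 0" --pt "0 3 0 0 0 0" --pt "0 0 0 0 0 0"

```text
time: 9.8
tool_pos: [0.5223, 0.0226, 0.1671]
tool_rot: [-0.0, 0.725, 0.688, -0.0]
contact_force: [-0.8, -0.6, 0.2]
gripper_width: -0.001
grasp_force: 0.2
```

Request:
play_rows --pt "0 3 -1 0 0 0" --pt "0 2 0 0 0 0" --pt "0 0 0 0 0 0"

```text
time: 10.05
tool_pos: [0.5259, 0.0224, 0.168]
tool_rot: [-0.002, 0.725, 0.688, -0.001]
contact_force: [-6.0, 0.6, 2.5]
gripper_width: -0.0
grasp_force: 3.3
```

Request:
play_rows --pt "0 2 0 0 0 0" --pt "0 0 0 0 0 0" --pt "0 0 0 0 0 0"

```text
time: 10.3
tool_pos: [0.5263, 0.0224, 0.1678]
tool_rot: [-0.003, 0.725, 0.688, -0.003]
contact_force: [-13.0, 0.0, 6.3]
gripper_width: 0.001
grasp_force: 7.1
```

It stopped at about the predicted on position with 13 N, so I'll back off and check.

Request:
play_rows --pt "0 -10 0 0 0 0" --pt "0 -5 -10 0 0 0" --pt "0 0 -25 0 0 0" --pt "0 0 -30 0 0 0" --pt "0 0 -30 0 0 0"

```text
time: 10.72
tool_pos: [0.5139, 0.0231, 0.2649]
tool_rot: [0.0, 0.725, 0.688, 0.0]
contact_force: [0.6, -0.2, 0.3]
gripper_width: -0.001
grasp_force: 0.0
```

Request:
play_rows --pt "0 20 0 0 0 0" --pt "0 15 0 0 0 0" --pt "0 0 0 0 0 0" --pt "0 0 0 0 0 0" --pt "0 0 0 0 0 0"

```text
time: 11.13
tool_pos: [0.5485, 0.0212, 0.2632]
tool_rot: [-0.0, 0.725, 0.688, -0.0]
contact_force: [0.0, 0.5, -0.4]
gripper_width: -0.003
grasp_force: 0.0
```

Run:
```python
from h import *
print(manip.state()["tool_pos"])
f=grab("wrist");save(f,"w7.png",(150,40,370,260),2.7)
c=np.array([.5373,.022,.141]);ex=np.array([.9986,-.052,0]);ey=np.array([.052,.9986,0]);z=np.array([0,0,1.])
n=np.cos(.2)*z-np.sin(.2)*ex;es=np.cos(.2)*ex+np.sin(.2)*z
for k in(0,1):
  for a in(.45,.7,.9):
    t=c+ey*.036*k+.024*(np.cos(a-.45)*n+np.sin(a-.45)*es);print(k,a,((proj(f,t)[0]-[150,40])*2.7).round())
```

```text
[0.54849867 0.02121359 0.26318533]
0 0.45 [234. 420.]
0 0.7 [253. 421.]
0 0.9 [268. 420.]
1 0.45 [231. 306.]
1 0.7 [251. 307.]
1 0.9 [267. 306.]
```

View pics/w7.png

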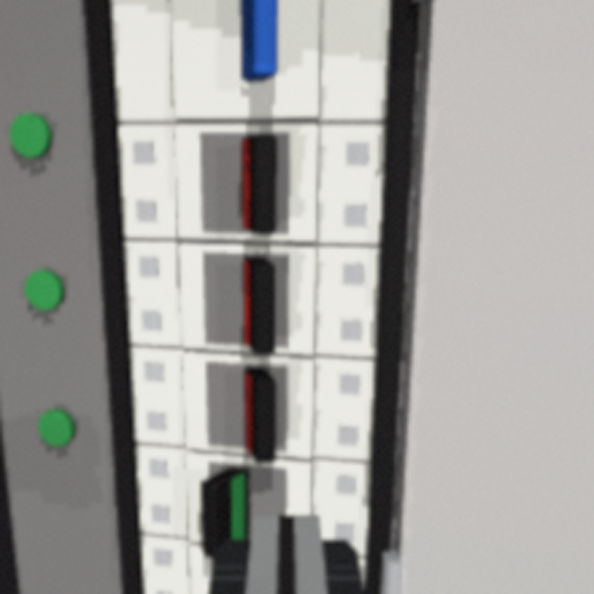

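No. 3's lever at (262,413) stands in line with the on levers at (263,185) and (262,305). No. 4 is still off, and nothing is touching, so I'll hand it in.

```bash
python3 -c "
from plant import manip
print(manip.job_done())"
```

```text
the job is handed in; nothing more can be done
None
```

The tripped breaker was the third of the five, counting from the main switch: I held over it for two seconds, pushed it to off and then on, and handed the job in; the last picture shows it in line with the on levers I could see and no. 4 still off, though on the first push to on the fingertips rode over the lever's end and I repeated it lower.

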